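# Reset the interlock with the two-button chord

### The arm

A 7-joint arm with a two-finger parallel gripper is mounted at the origin on a cart in front of the work surface, level with it; the furniture and walls round the work are solid. World frame = base frame: x ahead of the robot, y to its left, z up, the work surface at z = 0. Lengths are in m, angles in rad, forces in N, time in s.
With the tool pointing down it reaches from about 0.4 to 0.875 m from the base axis. Payload 6.5 kg.
Tool frame: the origin (TCP) lies on the centre line of the jaws, within the pads' length; the fingertips stand 25 mm ahead of it and the grasp point (between the pads) lies 6 mm ahead of it; z points along the fingers, y is the line along which they close (so a half turn about z gives the same grasp; the last joint's range is limited). The gripper opens to 85 mm and grips with 20 to 120 N. Pads are 22 mm wide; open, the fingers measure 114 mm over their backs; the gripper's body (76 mm by 85 mm) begins 54 mm behind the grasp point. The pads swing forward as they close: fully open they stand 13 mm farther back than shut.
Start: joints at [-1.255, 0.536, -0.004, 1.538, 0.003, 1.067, -0.071], TCP at [0.242, 0.603, 0.256] pointing down, gripper open.
Joint ranges: [-2.7, 2.7], [-0.37, 2.16], [-1.27, 1.26], [0.24, 2.4], [-1.31, 4.45], [0.19, 1.91], [-2.76, 2.76]. Speed limits (rad/s): [2.39, 2.39, 3.14, 3.14, 3.14, 3.14, 3.14].

### API

Orientations are given as [roll, pitch, yaw] about the fixed x, y, z axes, in that order (R = Rz(yaw) Ry(pitch) Rx(roll)).
In Python, from cell import arm gives the robot as it stands.
- The arm moves only by the tool arm_command, never from a script. Its argument "deltas" is a list of rows, each a list of 4 numbers: the shift along the world's x, y, z in mm, then the turn about the world's z in degrees. In form: [[dx, dy, dz, spin], ...]. A call has 1 to 10 rows; each row shifts and turns the commanded pose from where the row before left it; what a row does not reach is not made up. A row lasts 1/10 s, in which the tool goes at most 50 mm and 8.59 degrees, less where a joint would pass 70% of its speed; a pose out of reach is approached as far as the arm can. A call is refused whole if a number of a shift passes 50 or a number of a turn 8.59, either way. A call with a gripper value outside its range is refused whole. "claw" is the closure, from 0 (fully open) to 1 (shut), set as the call begins (left out, the last holds). The fingers move at their own pace and stop on an object; the grip force is fixed at half the most. Time passes only in rows, so rows that do not move let the fingers close. It gives the time, the measured TCP pose, the force, the opening and the grip force at its end, in the units of the state.
- arm.get_obs(): the state, without advancing time (a new reading comes with each control period).
- arm.camera(name): name is "scene" or "side" or "wrist"; returns a dict with "image" (480x640x3 uint8, blue, green, red), "fx", "fy", "cx", "cy" (pixels), "R" (3x3) and "t" (3): a world point X has camera coordinates R X + t; the wrist camera has in their place "hand_eye" (4x4, takes a point from camera to tool coordinates, whose origin is the TCP and whose axes are the flange's). Camera axes: x right, y down, z forward; pixel columns grow to the right and rows downward; lengths in m; the calibration is good to about 2 mm. The wrist camera is an equidistant fisheye: a pixel r from the principal point sees the ray r / f radians off the axis. A picture is of the moment at which its call begins: read the wrist's pose just before it. There is no depth.
- arm.finish_job(): hands the job in; it is judged then, once.
The state is a dict: "clock": time; "joint_pos": joint angles; "joint_vel": joint speeds; "joint_torque": joint torques, N m; "tool_pos": TCP position; "tcp_rot": TCP orientation; "ft_force": force on the tool from outside, world axes, zero at the start; "torque": the same for the moment, N m; "opening": opening from 0.0 (shut) to 1.0 (fully open); "gripper_force": force on a finger pad.
Only numpy, scipy, OpenCV 4.12 (cv2) and the standard library are available. Lean on these libraries where they do the work, as an engineer would, in place of code of your own. Each camera call takes 0.05 s, during which the arm holds its last target. There are 200 camera calls.

### The job

Reset the safety interlock on the bench console: push its yellow guard back, away from the red stop button, as far as it goes, then press the two green buttons it covered, both together with one fingertip on each, hold both fully down for at least two seconds, and let them spring back up. Leave the guard open, do not press the red stop button, and do not disturb the bottle, the vial and the pot beside the console; nothing needs to be gripped or lifted.

Things in the scene. Friction and masses are not known exactly. Their poses are not given: they have to be found in the camera images.
- console: grey box, white top panel, fixed. Origin on the bench; x axis runs from the red button towards the green ones and the rear, y left, z up. Spans x -110 to +80, y -82 to +82 mm; panel 46 mm above the bench. Channels at y = +-64 to +-75 mm (x -73 to +69) rise to 68 mm and carry the guard; two lamps at x = -84, y = +-40 mm do nothing. Yaw -0.5 to 0.5 rad.
- green_l_top (a point): centre of the top of the left green button (console x = -30, y = +32 mm, 57 mm above the bench when up). Round cap 28 mm across, standing 10 mm out of a black collar 44 mm across; pressed straight down. The green buttons are 64 mm apart, centre to centre. Under the guard until that is pushed back.
- green_r_top (a point): centre of the top face of the right green button (console x = -30, y = -32 mm), otherwise the same.
- green_l (a joint): travel of the left green button in m: 0 up, 0.006 fully down. Sprung: starts to move at about 1.2 N, fully down at 4 N; springs back when let go.
- green_r (a joint): the same for the right green button.
- red_stop (a joint): travel of the red stop button in m: 0 up, 0.006 down; the same springs. Round red cap 22 mm across at console x = -84, y = 0, top 57 mm above the bench, never covered. Leave it alone.
- guard (a joint): position of the yellow guard in m: 0 fully forward, over the green buttons; 0.058 fully back at its stop, buttons bare. It starts between 0 and 0.012. Slides along the console's +x with about 2 N of friction and stays where it is left; cannot be lifted.
- guard_ridge (a point): middle of the front face of the guard's black push ridge, 73 mm above the bench; moves with the guard. Ridge 90 mm long (along y), 7 mm thick, rises 20 mm above the yellow plate; this point is 10 mm above the plate. Push it along console +x. Plate 50 (x) x 136 x 4 mm, top 63.5 mm above the bench, from 34.5 mm in front of this point to 15.5 mm behind it.
- bottle: bystander: glass bottle with a blue cap, 56 mm across, 105 mm tall; origin under its centre. Stands loose beside the console.
- amber_vial: bystander: dark vial, 22 mm across, 50 mm tall; origin under its centre. Loose beside the console.
- pot: bystander: clear sample pot with a blue lid, 51 mm across, 59 mm tall; origin under its centre. Loose beside the console.

How it is judged:
On the way, in this order (a step that is already met when the one before it is completed fails the run):
1. the guard is pushed fully back (value of joint guard above 0.052 m), for 0.2 s.
2. both green buttons are held down together by the fingers for two seconds (value of joint each of green_l, green_r above 0.004 m and contact force between the fingers and console above 1 N), for 2 s.
At the end, for the whole second after the job is handed in: guard left more than 50 mm of its 58 mm back, both green buttons and the red button up again (within 1 mm), and the bottle, vial and pot upright within 15 mm of where they stood (value of joint guard above 0.05 m and value of joint each of green_l, green_r, red_stop below 0.001 m and distance of each of bottle, amber_vial, pot from where it was at the start of the episode below 0.015 m and angle between each of bottle, amber_vial, pot's own z axis and vertical below 0.25 rad); the robot touches nothing.
It fails at once if one green button is pressed down (over 4 mm) while the other is still up (under 1 mm) ((value of joint green_l above 0.004 m and value of joint green_r below 0.001 m) or (value of joint green_r above 0.004 m and value of joint green_l below 0.001 m)).
It fails at once if the red stop button is pressed (value of joint red_stop above 0.002 m).
It fails at once if a bystander is lifted, pushed or knocked over (distance of any of bottle, amber_vial, pot from where it was at the start of the episode above 0.015 m or angle between any of bottle, amber_vial, pot's own z axis and vertical above 0.3 rad).
It also fails if it takes over 48 s, if anything falls off the work surface, if the arm or the gripper's body presses on something with over 40 N, if the wrist force passes 120 N, or if a joint passes its speed limit or range.

## Working session

There is one attempt and no reset: what is moved stays moved. The work goes in short steps, Python scripts to look and compute and a tool call to move; the robot and the scene stay as the last step left them, time stands still between calls to the robot, and variables do not carry over. Pictures are saved under pics/ and viewed, at most 10 in all, crops included, and the job is handed in when it is done.

Besides the shell and the picture viewer there is one more tool, called after "Call:" by a JSON object that holds its "name" and its "arguments", one argument or row to a line. arm_command: Moves the arm, as the interface text tells. Its arguments: {"type":"object","properties":{"deltas":{"type":"array"},"claw":{"type":"number"}},"required":["deltas"]}

```bash
mkdir -p pics; ls
python3 - <<'E'
from cell import arm
import cv2,numpy as np,pickle
o=arm.get_obs();print(o['clock'],o['tool_pos'],o['tcp_rot'],o['opening'])
d={}
for n in('scene','side'):
    c=arm.camera(n);d[n]=c;cv2.imwrite(f'pics/{n}0.png',c['image']);print(n,c['fx'],c['cx'],c['cy'],c['R'],c['t'])
pickle.dump(d,open('c0.pkl','wb'))
E
```

```text
pics
0.0 [0.24197663 0.6026514  0.25540225] [-3.13984357e+00  1.15384654e-04  2.75989311e+00] 1.0000804245621382
scene 453.1329219616567 320.3096448976764 240.60273480733332 [[-0.54255953 -0.83981755  0.01832074]
 [-0.40291365  0.24103897 -0.88292741]
 [ 0.73708192 -0.48642235 -0.46915194]] [0.32701376 0.27831016 0.52877261]
side 600.4193117462761 305.98722682983225 236.2131324627181 [[ 0.90652952 -0.42203523  0.0095134 ]
 [-0.16431806 -0.37353373 -0.91294695]
 [ 0.38884935  0.82605013 -0.40796736]] [-0.44489998  0.18134715  0.82871406]
```

View pics/scene0.png

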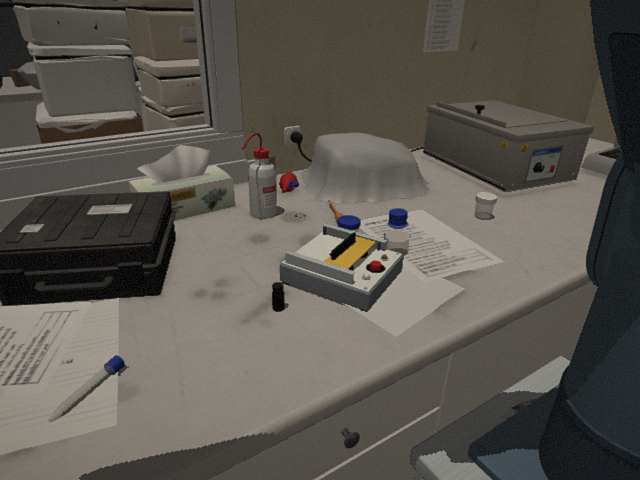

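View pics/side0.png

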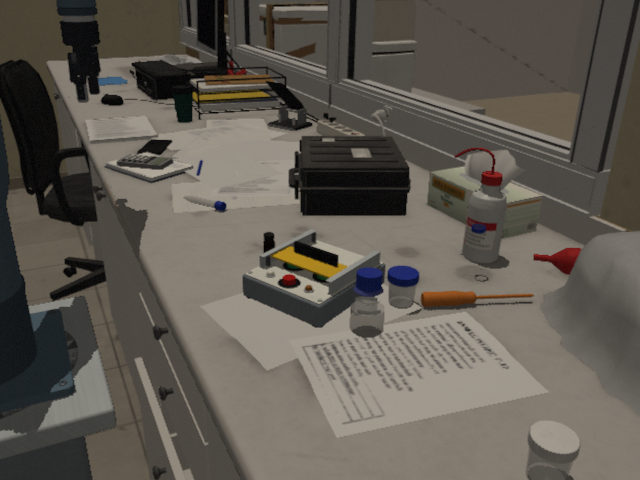

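Scene view: console around (343,268), red button (375,267), vial (278,297), bottle (398,232), pot (349,224). Side view: console (315,275), red (290,281), lamps (270,273) and (309,288), ridge about (316,252), bottle (368,310), pot (403,285), vial (269,243).

```bash
cat > h.py <<'E'
import cv2,numpy as np,pickle
def ray(c,u,v):
    R=np.array(c['R']);t=np.array(c['t']);d=R.T@np.array([(u-c['cx'])/c['fx'],(v-c['cy'])/c['fy'],1]);return -R.T@t,d
def plane(c,u,v,z):
    o,d=ray(c,u,v);return o+d*(z-o[2])/d[2]
def tri(a,b):
    A=[];B=[]
    for o,d in(a,b):
        d=d/np.linalg.norm(d);P=np.eye(3)-np.outer(d,d);A.append(P);B.append(P@o)
    return np.linalg.solve(sum(A),sum(B))
def proj(c,X):
    p=np.array(c['R'])@X+np.array(c['t']);return np.array([c['fx']*p[0]/p[2]+c['cx'],c['fy']*p[1]/p[2]+c['cy']])
def blob(img,lo,hi,box):
    h=cv2.cvtColor(img,cv2.COLOR_BGR2HSV);m=cv2.inRange(h,lo,hi);k=np.zeros_like(m);x0,y0,x1,y1=box;k[y0:y1,x0:x1]=255
    n,l,s,ce=cv2.connectedComponentsWithStats(m&k);i=1+np.argmax(s[1:,4]);return (l==i).astype(np.uint8),s[i],ce[i]
E
python3 - <<'E'
from h import *
d=pickle.load(open('c0.pkl','rb'))
boxes={'scene':(280,225,410,310),'side':(240,230,390,320)}
r={}
for n,c in d.items():
    m,s,ce=blob(c['image'],(0,150,70),(8,255,255),boxes[n]);r[n]=ray(c,*ce);print(n,'red',s,ce,plane(c,*ce,.055))
    m,s,ce=blob(c['image'],(18,120,70),(35,255,255),boxes[n])
    k,_=cv2.findContours(m,cv2.RETR_EXTERNAL,cv2.CHAIN_APPROX_NONE)
    b=cv2.approxPolyDP(max(k,key=len),3,True)[:,0];print('yel',s)
    for p in b: print(p,plane(c,*p,.0635).round(4))
print('tri',tri(r['scene'],r['side']))
for n,b in(('scene',(270,215,420,310)),('side',(235,225,425,345))):
    x0,y0,x1,y1=b;q=d[n]['image'][y0:y1,x0:x1];cv2.imwrite(f'pics/{n}0c.png',cv2.resize(q,None,fx=4,fy=4,interpolation=cv2.INTER_CUBIC))
E
```

```text
scene red [370 261  11   9  74] [375.25675676 264.97297297] [ 0.44637935 -0.01927831  0.055     ]
yel [324 236  52  33 674]
[375 241] [ 0.5088 -0.0683  0.0635]
[355 236] [ 0.5469 -0.0468  0.0635]
[356 241] [ 0.5284 -0.0355  0.0635]
[334 260] [0.4892 0.0446 0.0635]
[330 256] [0.5053 0.0426 0.0635]
[324 261] [0.4957 0.0624 0.0635]
[348 268] [0.4528 0.039  0.0635]
side red [283 275  12   7  68] [288.54411765 277.75      ] [ 0.44821887 -0.02403336  0.055     ]
yel [271 246  76  32 900]
[271 255] [0.4473 0.0484 0.0635]
[327 277] [ 0.4983 -0.061   0.0635]
[346 266] [ 0.5439 -0.0394  0.0635]
[338 263] [ 0.5371 -0.0244  0.0635]
[335 267] [ 0.5258 -0.0353  0.0635]
[296 253] [0.4892 0.0384 0.0635]
[291 246] [0.4927 0.0677 0.0635]
tri [ 0.44912088 -0.0214651   0.05324692]
```

View pics/side0c.png

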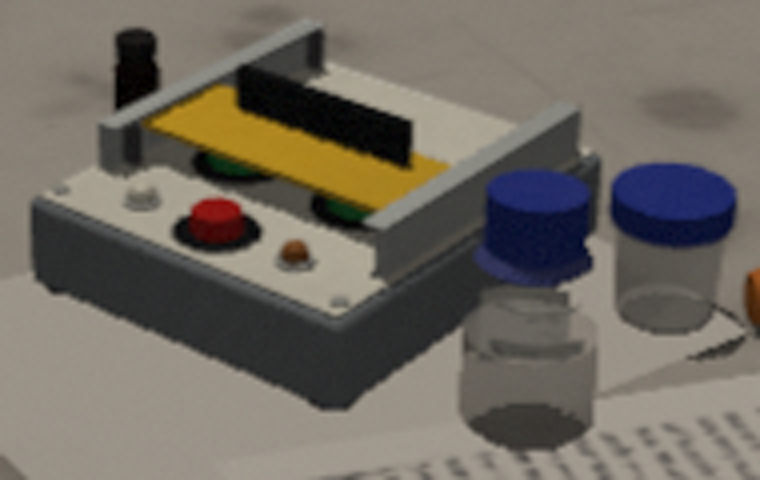

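View pics/scene0c.png

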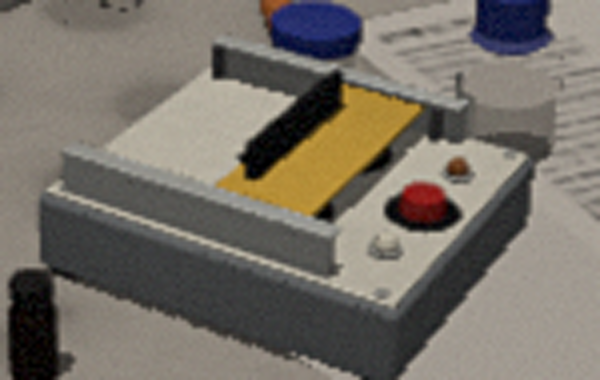

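Console is roughly at (0.524, 0.015), yaw about 0.45 rad. The crops show both greens under the plate, red at side crop (217,220) and lamps at (141,197) and (294,252). I'll move above it and refine from the wrist camera, setting the fingers about 49 mm apart.

Call:
{"name": "arm_command", "arguments": {
  "deltas": [
    [14, -29.5, 1, -6.6],
    [14, -29.5, 1, -6.6],
    [14, -29.5, 1, -6.6],
    [14, -29.5, 1, -6.6],
    [14, -29.5, 1, -6.6],
    [14, -29.5, 1, -6.6],
    [14, -29.5, 1, -6.6],
    [14, -29.5, 1, -6.6],
    [14, -29.5, 1, -6.6],
    [14, -29.5, 1, -6.6]
  ],
  "claw": 0.42
}}

```text
clock: 1.1
tool_pos: [0.3824, 0.3068, 0.2661]
tcp_rot: [-3.141, 0.0, 1.603]
ft_force: [0.7, 0.5, 0.5]
opening: 0.58
gripper_force: 0.0
```

Call:
{"name": "arm_command", "arguments": {
  "deltas": [
    [14, -29.5, 1, -6.6],
    [14, -29.5, 1, -6.6],
    [14, -29.5, 1, -6.6],
    [14, -29.5, 1, -6.6],
    [14, -29.5, 1, -6.6],
    [14, -29.5, 1, -6.6],
    [14, -29.5, 1, -6.6],
    [14, -29.5, 1, -6.6],
    [14, -29.5, 1, -6.6],
    [14, -29.5, 1, -6.6]
  ]
}}

```text
clock: 2.1
tool_pos: [0.5224, 0.0121, 0.2762]
tcp_rot: [-3.141, 0.0, 0.452]
ft_force: [0.1, -0.7, -0.6]
opening: 0.577
gripper_force: 0.0
```

Call:
{"name": "arm_command", "arguments": {
  "deltas": [
    [0, 0, 0, 0],
    [0, 0, 0, 0],
    [0, 0, 0, 0]
  ]
}}

```text
clock: 2.4
tool_pos: [0.5217, 0.0144, 0.2759]
tcp_rot: [-3.141, 0.001, 0.458]
ft_force: [0.4, -0.2, 0.1]
opening: 0.581
gripper_force: 0.0
```

Run:
```python
from cell import arm
import cv2,pickle
o=arm.get_obs();c=arm.camera('wrist');c['obs']=o;pickle.dump(c,open('w1.pkl','wb'));cv2.imwrite('pics/w1.png',c['image'])
print(o['clock'],o['tool_pos'],o['tcp_rot'],o['opening'],o['joint_pos'],o['ft_force']);print(c['hand_eye'],c['fx'],c['cx'],c['cy'])
```

```text
2.4 [0.52166731 0.01438668 0.27593765] [-3.14061641e+00  6.88079269e-04  4.58373367e-01] 0.580725299644182 [-0.65722522  0.34513821  0.68154989  1.88452416 -0.25659914  1.0010875
 -0.97681255] [ 0.38265126 -0.24399371  0.10183999]
[[-1.05041686e-03 -9.44939783e-01 -3.27242575e-01  8.51163404e-02]
 [ 9.99998966e-01 -6.71141148e-04 -1.27192436e-03  7.68361515e-04]
 [ 9.82265968e-04 -3.27243573e-01  9.44939511e-01 -1.17532582e-01]
 [ 0.00000000e+00  0.00000000e+00  0.00000000e+00  1.00000000e+00]] 371.64829954431775 326.5116758973649 235.22868934254512
```

View pics/w1.png

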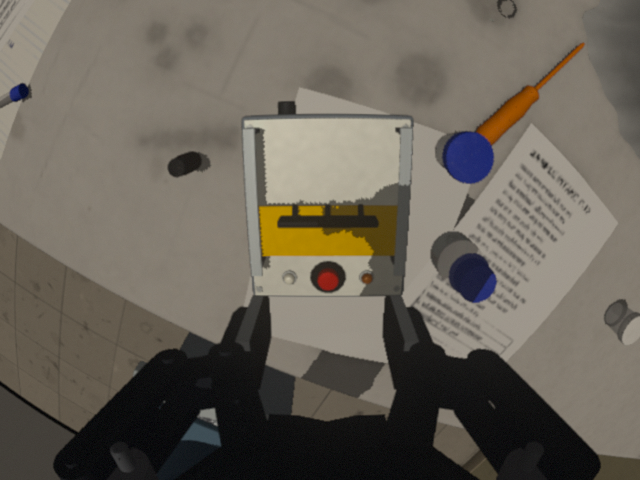

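Wrist view: console nearly aligned with the tool; red (328,278), lamps (289,278) and (367,279), yellow plate front edge row ~255, ridge (328,222), rear corners (244,118) and (411,117). The bottle is to the right at (470,275).

```bash
cat >> h.py <<'E'
from scipy.spatial.transform import Rotation as Ro
def wplane(c,u,v,z):
    r=np.array([u-c['cx'],v-c['cy']]);n=np.linalg.norm(r);th=n/c['fx'];d=np.append(r/n*np.sin(th),np.cos(th))
    H=np.array(c['hand_eye']);R=Ro.from_euler('xyz',c['obs']['tcp_rot']).as_matrix()
    o=R@H[:3,3]+c['obs']['tool_pos'];d=R@H[:3,:3]@d;return o+d*(z-o[2])/d[2]
E
cat > m.py <<'E'
from h import *
import sys
c=pickle.load(open(sys.argv[1],'rb'));im=c['image']
m,s,ce=blob(im,(0,150,90),(8,255,255),(300,220,360,320));red=wplane(c,*ce,.056);print('red',s,ce,red)
m,s,ce=blob(im,(18,120,30),(35,255,255),(240,100,420,300));print('yel',s)
k,_=cv2.findContours(m,cv2.RETR_EXTERNAL,cv2.CHAIN_APPROX_NONE);p=max(k,key=len)[:,0]
f=[]
for x in range(s[0]+8,s[0]+s[2]-8): f.append(wplane(c,x,p[p[:,0]==x][:,1].max()+.5,.0635))
f=np.array(f);a=np.polyfit(f[:,1],f[:,0],1);yaw=np.arctan(-a[0]);print('front edge yaw',yaw,'mid',f.mean(0),len(f))
L=[wplane(c,289,277.5,.052),wplane(c,367,278.5,.052)];v=L[0]-L[1];print('lamps',L,np.linalg.norm(v),'yaw',np.arctan2(-v[0],v[1]))
B=[wplane(c,244,118,.046),wplane(c,411.5,117.5,.046)];v=B[0]-B[1];print('rear',B,np.linalg.norm(v),'yaw',np.arctan2(-v[0],v[1]))
ex=lambda y:np.array([np.cos(y),np.sin(y),0])
mid=(B[0]+B[1])/2;d=mid-red;print('axis red->rear',np.linalg.norm(d[:2]),np.arctan2(d[1],d[0]))
y=np.mean([yaw,np.arctan2(d[1],d[0])]);O=red+.084*ex(y);print('yaw',y,'O',O)
R2=np.array([[np.cos(y),np.sin(y)],[-np.sin(y),np.cos(y)]])
print('front edge console',(R2@(f[:,:2]-O[:2]).T).mean(1),'tcp console',R2@(np.array(c['obs']['tool_pos'])[:2]-O[:2]))
E
python3 m.py w1.pkl
```

```text
red [318 271  20  20 306] [327.45424837 280.41176471] [ 0.45023499 -0.02197404  0.056     ]
yel [ 259  205  138   52 5065]
front edge yaw 0.4588734276690294 mid [ 0.47732439 -0.00865687  0.0635    ] 122
lamps [array([0.43393155, 0.01374832, 0.052     ]), array([ 0.46813587, -0.05822179,  0.052     ])] 0.0796845822808137 yaw 0.44365830136351786
rear [array([0.55991661, 0.11901542, 0.046     ]), array([ 0.62955349, -0.02115069,  0.046     ])] 0.15651145040318265 yaw 0.46109781717024884
axis red->rear 0.1609595721079704 0.4561812017892165
yaw 0.45752731472912295 O [0.52559538 0.01513138 0.056     ]
front edge console [-5.38142048e-02 -1.87688656e-05] tcp console [-0.00385302  0.00106705]
```

Call:
{"name": "arm_command", "arguments": {
  "deltas": [
    [-7, -3.8, 0, 0],
    [-7, -3.8, -30, 0],
    [-7, -3.8, -30, 0],
    [-7.2, -3.7, -30, 0],
    [0, 0, -30, 0],
    [0, 0, -30, 0],
    [0, 0, -20, 0],
    [0, 0, -8, 0],
    [0, 0, 0, 0],
    [0, 0, 0, 0]
  ]
}}

```text
clock: 3.45
tool_pos: [0.4945, -0.0018, 0.0992]
tcp_rot: [3.141, -0.001, 0.456]
ft_force: [-0.1, -0.1, 0.0]
opening: 0.581
gripper_force: 0.0
```

Call:
{"name": "arm_command", "arguments": {
  "deltas": [
    [0, 0, -1, 0],
    [0, 0, -1, 0],
    [0, 0, 0, 0]
  ]
}}

```text
clock: 3.75
tool_pos: [0.4943, -0.0018, 0.0967]
tcp_rot: [3.141, -0.001, 0.456]
ft_force: [-0.1, 0.0, -0.5]
opening: 0.581
gripper_force: 0.0
```

Run:
```python
from cell import arm
import cv2,numpy as np
a=arm.camera('side')['image'][190:330,225:405];b=arm.camera('wrist')['image'][100:360,180:480]
a=cv2.resize(a,(480,373));b=cv2.resize(b,(320,277));o=np.zeros((373,800,3),np.uint8);o[:,:480]=a;o[:277,480:]=b
cv2.imwrite('pics/s2.png',o)
```

```text
(no output)
```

View pics/s2.png

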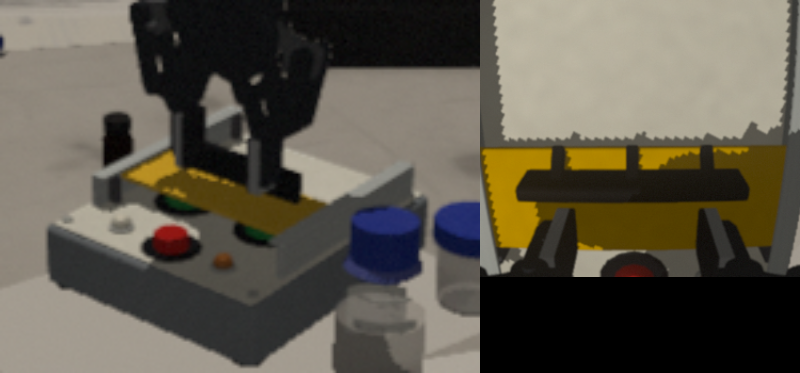

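The tips are in front of the ridge at (185,165) and (262,190), low over the plate and centred on it. Next I feel for the plate.

Call:
{"name": "arm_command", "arguments": {
  "deltas": [
    [0, 0, -1.5, 0],
    [0, 0, -1.5, 0],
    [0, 0, 0, 0]
  ]
}}

```text
clock: 4.15
tool_pos: [0.4938, -0.0019, 0.093]
tcp_rot: [-3.141, 0.001, 0.456]
ft_force: [-0.2, 0.0, -1.2]
opening: 0.576
gripper_force: 0.0
```

Call:
{"name": "arm_command", "arguments": {
  "deltas": [
    [0, 0, -1.5, 0],
    [0, 0, -1.5, 0],
    [0, 0, 0, 0]
  ]
}}

```text
clock: 4.45
tool_pos: [0.4938, -0.0019, 0.0901]
tcp_rot: [-3.141, 0.0, 0.456]
ft_force: [0.4, 0.6, -0.3]
opening: 0.58
gripper_force: 0.0
```

Call:
{"name": "arm_command", "arguments": {
  "deltas": [
    [0, 0, -1.5, 0],
    [0, 0, 0, 0]
  ]
}}

```text
clock: 4.65
tool_pos: [0.4939, -0.0019, 0.0886]
tcp_rot: [-3.142, 0.0, 0.456]
ft_force: [0.2, 0.1, -0.1]
opening: 0.58
gripper_force: 0.0
```

Call:
{"name": "arm_command", "arguments": {
  "deltas": [
    [4, 3, 0, 0],
    [4.5, 2.2, 0, 0],
    [4.5, 2.2, 0, 0],
    [4.5, 2.2, 0, 0],
    [4.5, 2.2, 0, 0],
    [4.5, 2.2, 0, 0],
    [4.5, 2.2, 0, 0],
    [4.5, 2.2, 0, 0],
    [4.5, 2.2, 0, 0],
    [4.5, 2.2, 0, 0]
  ]
}}

```text
clock: 5.65
tool_pos: [0.5387, 0.0213, 0.0887]
tcp_rot: [-3.141, 0.0, 0.456]
ft_force: [-1.9, -0.3, -0.2]
opening: 0.577
gripper_force: 1.2
```

Call:
{"name": "arm_command", "arguments": {
  "deltas": [
    [1.8, 0.9, 0, 0],
    [1.8, 0.9, 0, 0],
    [0, 0, 0, 0]
  ]
}}

```text
clock: 5.95
tool_pos: [0.5425, 0.0229, 0.0888]
tcp_rot: [3.141, -0.001, 0.456]
ft_force: [-0.1, -0.6, -0.1]
opening: 0.583
gripper_force: 0.4
```

Call:
{"name": "arm_command", "arguments": {
  "deltas": [
    [1.8, 0.9, 0, 0],
    [1.8, 0.9, 0, 0],
    [0.9, 0.4, 0, 0],
    [0, 0, 0, 0]
  ]
}}

```text
clock: 6.35
tool_pos: [0.5468, 0.025, 0.0888]
tcp_rot: [3.142, -0.0, 0.456]
ft_force: [-1.8, -0.1, 0.1]
opening: 0.578
gripper_force: 0.6
```

Call:
{"name": "arm_command", "arguments": {
  "deltas": [
    [0.9, 0.4, 0, 0],
    [0.9, 0.4, 0, 0],
    [0, 0, 0, 0]
  ]
}}

```text
clock: 6.65
tool_pos: [0.5483, 0.0257, 0.0888]
tcp_rot: [-3.141, 0.0, 0.456]
ft_force: [-4.1, 0.2, 0.4]
opening: 0.583
gripper_force: 1.2
```

Call:
{"name": "arm_command", "arguments": {
  "deltas": [
    [0.9, 0.4, 0, 0],
    [0.9, 0.4, 0, 0],
    [0, 0, 0, 0]
  ]
}}

```text
clock: 6.95
tool_pos: [0.5484, 0.0258, 0.0886]
tcp_rot: [-3.14, 0.004, 0.456]
ft_force: [-7.3, -1.1, 6.0]
opening: 0.582
gripper_force: 3.8
```

Force rises sharply, so the guard is at its stop. I'll back off, rise and look.

Call:
{"name": "arm_command", "arguments": {
  "deltas": [
    [-4.5, -2.2, 0, 0],
    [-4.5, -2.2, 10, 0],
    [-9, -4.4, 20, 0],
    [-9, -4.4, 20, 0],
    [-9, -4.4, 20, 0],
    [-9, -4.4, 20, 0],
    [-6, -2.7, 20, 0],
    [0, 0, 0, 0],
    [0, 0, 0, 0]
  ]
}}

```text
clock: 7.85
tool_pos: [0.4999, 0.002, 0.1995]
tcp_rot: [3.141, -0.003, 0.456]
ft_force: [-0.6, 0.6, -0.6]
opening: 0.578
gripper_force: 0.0
```

Run:
```python
from cell import arm
import cv2,pickle
o=arm.get_obs();c=arm.camera('wrist');c['obs']=o;pickle.dump(c,open('w3.pkl','wb'));cv2.imwrite('pics/w3.png',c['image'])
print(o['clock'],o['tool_pos'],o['tcp_rot'],o['ft_force'])
```

```text
7.85 [0.49986552 0.00199727 0.19946942] [ 3.14126113e+00 -2.53448051e-03  4.55932410e-01] [-0.57440949  0.56697348 -0.57444166]
```

View pics/w3.png

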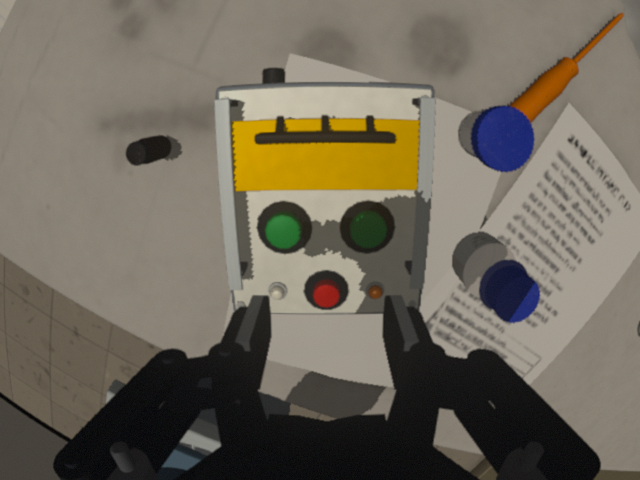

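Guard is fully back; the greens are bare at (284,230) and (368,227), red at (325,291).

Run:
```python
from h import *
c=pickle.load(open('w3.pkl','rb'));im=c['image'];P=[]
for b in((258,200,310,255),(342,200,396,255)):
    m,s,ce=blob(im,(45,80,25),(80,255,255),b);p=wplane(c,*ce,.055);P.append(p);print(s,ce,p)
v=P[0]-P[1];M=(P[0]+P[1])/2;y=np.arctan2(-v[0],v[1]);print('dist',np.linalg.norm(v),'yaw',y,'mid',M)
m,s,ce=blob(im,(0,150,60),(8,255,255),(300,265,350,315));r=wplane(c,*ce,.055);print('red-mid',np.linalg.norm((r-M)[:2]),r)
print('move mm',1000*(M-c['obs']['tool_pos'])[:2],'pred mid',.5256-.03*np.cos(.4575),.0151-.03*np.sin(.4575))
```

```text
[ 264  211   38   38 1105] [282.96289593 229.99547511] [0.48478872 0.03026357 0.055     ]
[ 350  211   37   38 1091] [367.77910174 229.24197984] [ 0.51310862 -0.02626906  0.055     ]
dist 0.06322938390839755 yaw 0.46440554985286087 mid [0.49894867 0.00199726 0.055     ]
red-mid 0.05357703721057644 [ 0.45099219 -0.02189156  0.055     ]
move mm [-9.16857033e-01 -1.43260529e-05] pred mid 0.4986852130057731 0.0018488022784580935
```

Call:
{"name": "arm_command", "arguments": {
  "deltas": [
    [-1, 0, -20, 0.2],
    [0, 0, -25, 0],
    [0, 0, -25, 0],
    [0, 0, -25, 0],
    [0, 0, -15, 0],
    [0, 0, -6, 0],
    [0, 0, 0, 0],
    [0, 0, 0, 0]
  ]
}}

```text
clock: 8.7
tool_pos: [0.4988, 0.0017, 0.0834]
tcp_rot: [3.141, -0.001, 0.459]
ft_force: [0.2, -0.3, 0.5]
opening: 0.576
gripper_force: 0.0
```

Call:
{"name": "arm_command", "arguments": {
  "deltas": [
    [0, 0, -1, 0],
    [0, 0, -1, 0],
    [0, 0, 0, 0]
  ]
}}

```text
clock: 9.0
tool_pos: [0.4984, 0.0019, 0.0811]
tcp_rot: [3.141, -0.001, 0.46]
ft_force: [-0.6, -0.3, -0.4]
opening: 0.582
gripper_force: 0.0
```

Call:
{"name": "arm_command", "arguments": {
  "deltas": [
    [0, 0, -1, 0],
    [0, 0, -1, 0],
    [0, 0, 0, 0]
  ]
}}

```text
clock: 9.3
tool_pos: [0.4983, 0.0019, 0.0789]
tcp_rot: [-3.142, -0.0, 0.46]
ft_force: [-0.4, 0.4, 2.9]
opening: 0.581
gripper_force: 1.1
```

Call:
{"name": "arm_command", "arguments": {
  "deltas": [
    [0, 0, -1, 0],
    [0, 0, -1, 0],
    [0, 0, 0, 0]
  ]
}}

```text
clock: 9.6
tool_pos: [0.4983, 0.0018, 0.0768]
tcp_rot: [-3.142, -0.0, 0.459]
ft_force: [-0.6, 1.6, 4.0]
opening: 0.58
gripper_force: 2.1
```

Call:
{"name": "arm_command", "arguments": {
  "deltas": [
    [0, 0, -1, 0],
    [0, 0, -1, 0],
    [0, 0, 0, 0]
  ]
}}

```text
clock: 9.9
tool_pos: [0.4983, 0.0018, 0.0748]
tcp_rot: [-3.142, -0.0, 0.459]
ft_force: [-1.6, 1.0, 6.3]
opening: 0.579
gripper_force: 3.0
```

Call:
{"name": "arm_command", "arguments": {
  "deltas": [
    [0, 0, -1, 0],
    [0, 0, -1, 0],
    [0, 0, 0, 0]
  ]
}}

```text
clock: 10.2
tool_pos: [0.4983, 0.0018, 0.0731]
tcp_rot: [-3.141, -0.0, 0.459]
ft_force: [-2.4, 0.3, 8.0]
opening: 0.581
gripper_force: 4.3
```

Call:
{"name": "arm_command", "arguments": {
  "deltas": [
    [0, 0, -0.7, 0],
    [0, 0, -0.7, 0],
    [0, 0, 0, 0]
  ]
}}

```text
clock: 10.5
tool_pos: [0.4984, 0.0018, 0.0729]
tcp_rot: [-3.14, -0.001, 0.459]
ft_force: [-7.1, 1.7, 26.6]
opening: 0.582
gripper_force: 13.3
```

Run:
```python
from cell import arm
import cv2
a=arm.camera('side')['image'][190:330,225:405]
cv2.imwrite('pics/s4.png',cv2.resize(a,(720,560),interpolation=cv2.INTER_CUBIC))
o=arm.get_obs();print(o['tool_pos'],o['ft_force'],o['torque'])
```

```text
[0.49838429 0.00180979 0.07286686] [-7.02675717  0.67011373 26.63197461] [0.24808019 1.41410801 0.05852933]
```

View pics/s4.png

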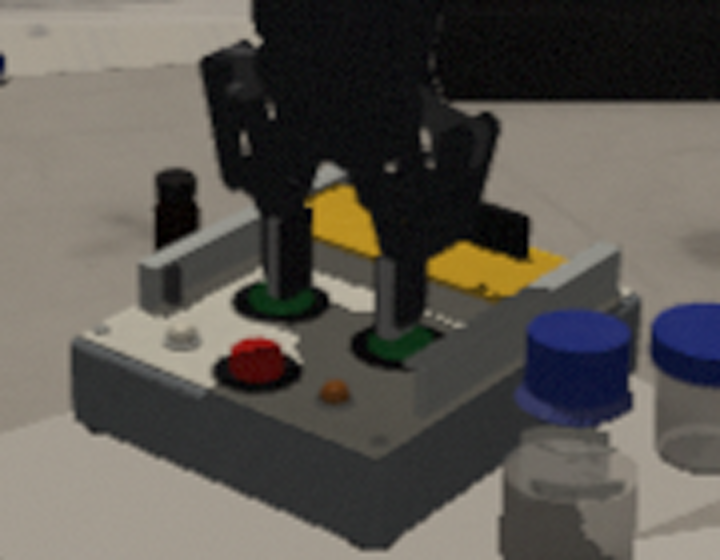

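Both greens are bottomed, at (285,295) and (400,340), and the total force of 26 N confirms it. Red is up, and the bystanders are undisturbed. I'll hold, then lift straight up.

Call:
{"name": "arm_command", "arguments": {
  "deltas": [
    [0, 0, 0, 0],
    [0, 0, 0, 0],
    [0, 0, 0, 0],
    [0, 0, 0, 0],
    [0, 0, 0, 0],
    [0, 0, 0, 0],
    [0, 0, 0, 0],
    [0, 0, 0, 0],
    [0, 0, 0, 0],
    [0, 0, 0, 0]
  ]
}}

```text
clock: 11.55
tool_pos: [0.4984, 0.0018, 0.0729]
tcp_rot: [-3.14, -0.001, 0.459]
ft_force: [-6.3, 1.0, 26.6]
opening: 0.578
gripper_force: 13.3
```

Call:
{"name": "arm_command", "arguments": {
  "deltas": [
    [0, 0, 0, 0],
    [0, 0, 0, 0],
    [0, 0, 0, 0],
    [0, 0, 0, 0],
    [0, 0, 0, 0],
    [0, 0, 0, 0],
    [0, 0, 0, 0],
    [0, 0, 0, 0],
    [0, 0, 0, 0],
    [0, 0, 0, 0]
  ]
}}

```text
clock: 12.55
tool_pos: [0.4984, 0.0018, 0.0729]
tcp_rot: [-3.14, -0.001, 0.459]
ft_force: [-6.3, 0.5, 26.9]
opening: 0.582
gripper_force: 13.3
```

Call:
{"name": "arm_command", "arguments": {
  "deltas": [
    [0, 0, 0, 0],
    [0, 0, 0, 0],
    [0, 0, 0, 0],
    [0, 0, 0, 0],
    [0, 0, 0, 0],
    [0, 0, 0, 0],
    [0, 0, 0, 0],
    [0, 0, 0, 0]
  ]
}}

```text
clock: 13.35
tool_pos: [0.4984, 0.0018, 0.0729]
tcp_rot: [-3.14, -0.001, 0.459]
ft_force: [-6.7, 0.8, 26.1]
opening: 0.577
gripper_force: 13.3
```

Call:
{"name": "arm_command", "arguments": {
  "deltas": [
    [0, 0, 3, 0],
    [0, 0, 3, 0],
    [0, 0, 5, 0],
    [0, 0, 15, 0],
    [0, 0, 25, 0],
    [0, 0, 30, 0],
    [0, 0, 30, 0],
    [0, 0, 15, 0],
    [0, 0, 0, 0],
    [0, 0, 0, 0]
  ]
}}

```text
clock: 14.35
tool_pos: [0.4978, 0.002, 0.1969]
tcp_rot: [-3.141, 0.0, 0.46]
ft_force: [-1.1, 1.1, -0.7]
opening: 0.578
gripper_force: 0.0
```

Run:
```python
from cell import arm
import cv2
cv2.imwrite('pics/w5.png',arm.camera('wrist')['image'])
```

```text
(no output)
```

View pics/w5.png

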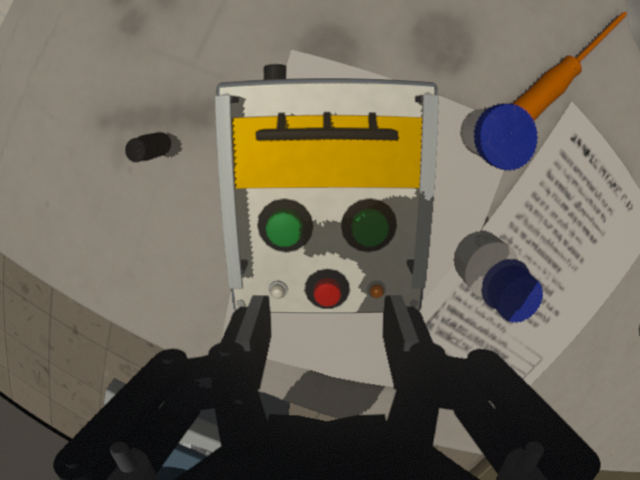

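The guard is still back with its front edge at row 188. The greens are up at (284,228) and (369,227), and the vial, pot and bottle are where they were.

```bash
python3 -c "
from cell import arm
print(arm.finish_job())"
```

```text
the job is handed in; nothing more can be done
None
```

The job is handed in with no verdict returned: the guard went back to its stop, both green buttons were held down together for about 2.8 s and released, and in the last picture the guard was open, the red button unpressed and the bystanders in place.

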